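# Set the boot dryer's tap half open

## Task

Two shoe dryers stand on the cabinet; one has a tap with a straight bar handle, the other a round handwheel. Set the bar-handled tap half open, its bar 45 degrees between across the pipe (closed) and along the pipe (open), then let go. Leave the other dryer's round tap as it is, and the glass bud vase standing where it is.

Things in the scene. Friction and masses are not known exactly. Their poses are not given: they have to be found in the camera images.
- bar_tap (a joint): Opening of the bar-handled tap, rad. 0 = closed, bar square across the pipe (a stop); it opens counterclockwise seen from above to 1.571, bar along the pipe (a stop); 0.785 is half open. Starts 0 to 0.35. Light friction (0.08 N m), no spring, stays where left. The valve under it is up to 34 mm wide and 64 mm high (neck to 77, slim stem above); pipe 26 mm thick, 46 mm up. The dryer is fixed.
- bar_tap_grip (a point): Middle of the bar handle, on its upright turning axis, 107 mm up. Aluminium bar 76 mm long, 14 mm thick, 94 to 120 mm above the cabinet top. The frame turns with it: z up, y along the bar, x across it; at 0 x points along the pipe to the white blower box (81 mm high, 120 mm wide, begins 85 mm from the axis, roughly away from the robot). A 48 mm wide nozzle ends 95 mm off the other way.
- round_tap_rim (a point): Point on the rim of the other dryer's round tap: a three-spoked aluminium handwheel 76 mm across lying flat, 107 mm up, its upright axis 33 mm from this point towards this frame's -x. It turns easily. Apart from the tap the dryers are alike; either may be the left or the right one.
- vase: Empty clear-glass bud vase standing loose between the dryers, 54 mm at its widest with a slender neck, 130 mm tall, about 0.2 kg. Origin at the centre of its underside, z up.
There are look-alikes about, which are no part of the job. What is shaped like the vase but blue or pink is not meant.

How it is judged:
At the end, for the whole second after the job is handed in: The bar-handled tap rests at 45 degrees, within 12 degrees (0.576 to 0.995 rad); a point on the rim of the round tap is within 8 mm of where it started; the vase stands upright within 20 mm of where it started (value of joint bar_tap between 0.576 and 0.995 rad and velocity of joint bar_tap between -0.05 and 0.05 rad/s and distance of round_tap_rim from where it was at the start of the episode below 0.008 m and distance of vase from where it was at the start of the episode below 0.02 m and angle between vase's own z axis and vertical below 0.2 rad); the robot touches nothing.
It fails at once if the round tap is turned (its rim moves more than 8 mm) (distance of round_tap_rim from where it was at the start of the episode above 0.008 m).
It fails at once if the glass vase is knocked over (tilts more than 0.5 rad) or pushed more than 20 mm (angle between vase's own z axis and vertical above 0.5 rad or distance of vase from where it was at the start of the episode above 0.02 m).
It also fails if it takes over 32 s, if anything falls off the work surface, if the arm or the gripper's body presses on something with over 40 N, if the wrist force passes 120 N, or if a joint passes its speed limit or range.

## Robot

A 6-joint arm with a two-finger parallel gripper is mounted at the origin on the work surface. World frame = base frame: x ahead of the robot, y to its left, z up, the work surface at z = 0. Lengths are in m, angles in rad, forces in N, time in s.
With the tool pointing down it reaches from about 0.375 to 0.975 m from the base axis. Payload 3.8 kg.
Tool frame: the origin (TCP) lies on the centre line of the jaws, within the pads' length; the fingertips stand 14 mm ahead of it and the grasp point (between the pads) lies 5 mm behind it; x points along the fingers, y is the direction in which the jaws open and shut, and the axes are right-handed (so a half turn about x gives the same grasp; the last joint's range is limited). The gripper opens to 85 mm and grips with 20 to 120 N. Pads are 22 mm wide; open, the fingers measure 114 mm over their backs; the gripper's body (76 mm by 85 mm) begins 54 mm behind the grasp point. The pads swing forward as they close: fully open they stand 13 mm farther back than shut.
Start: joints at [-1.203, 0.264, 1.604, -0, 1.274, -0.037], TCP at [0.266, -0.62, 0.245] pointing down, gripper open.
Joint ranges: [-2.63, 2.63], [-0.94, 2.18], [0.31, 2.57], [-1.31, 4.45], [0, 2.66], [-2.55, 2.55]. Speed limits (rad/s): [2.57, 2.57, 3.14, 3.14, 3.14, 3.14].

## Interface

Orientations are given as a rotation vector (axis times angle).
In Python, from workcell import bot gives the robot as it stands.
- The arm moves only by the shell command python3 -m creep 'ROWS' [FORCE]. ROWS is JSON, a list of rows, each an object with "grip": the finger opening in cm, from 0 to 8.54; "dp": the shift along the tool's x, y, z in cm, a list of three; "rotation": the turn, a rotation vector about the tool's x, y, z in rad, a list of three. A call has 1 to 5 rows; each row is the pose to reach, as a shift and turn from the pose commanded when the call began, along the tool's axes at that moment; what a row does not reach only later rows make up. A row lasts 1/12 s, in which the tool goes at most 41.7 mm and 7.16 degrees, less where a joint would pass 70% of its speed; a pose out of reach is approached as far as the arm can. A call with a gripper value outside its range is refused whole. The fingers move at their own pace and stop on an object; FORCE is the grip in N (left out, the last holds). Time passes only in rows, so rows that repeat a pose let the fingers close. It gives the time, the measured TCP pose, the force and the opening at its end, in the units of the state.
- bot.read_state(): the state, without advancing time (a new reading comes with each control period).
- bot.read_camera(name): name is "side" or "top" or "wrist"; returns (picture, depth): 480x640x3 uint8, red, green, blue; 480x640 float32, m along the optical axis (not along the pixel's ray), 0 where there is no reading.
- bot.get_calibration(name): a dict with "fx", "fy", "cx", "cy" (pixels), "dist" ([k1, k2, p1, p2, k3] as OpenCV has them; the pictures are not rectified), "rvec" (rotation vector, rad) and "tvec" (3), from world to camera coordinates, as OpenCV has them. Camera axes: x right, y down, z forward; pixel columns grow to the right and rows downward; lengths in m; the calibration is good to about 2 mm. A picture is of the moment at which its call begins: read the wrist's pose just before it. get_calibration takes no time and is no camera call; for the wrist camera it gives the pose at the moment of the call.
- bot.finish_job(): hands the job in, once; it reports no verdict.
The state is a dict: "time": time; "q": joint angles; "joint_vel": joint speeds; "joint_torque": joint torques, N m; "tool_pos": TCP position; "tcp_rot": TCP orientation; "wrist_force": force on the tool from outside, world axes, zero at the start; "torque": the same for the moment, N m; "width": opening from 0.0 (shut) to 1.0 (fully open).
Only numpy, scipy, OpenCV 4.12 (cv2) and the standard library are available. Lean on these libraries where they do the work, as an engineer would, in place of code of your own. Each camera call takes 0.05 s, during which the arm holds its last target.

## Working session

There is one attempt and no reset: what is moved stays moved. The work goes in short steps, Python scripts to look and compute and a shell command to move; the robot and the scene stay as the last step left them, time stands still between calls to the robot, and variables do not carry over. Pictures are saved under pics/ and viewed, and the job is handed in when it is done.

```bash
mkdir -p pics; ls; cat > h.py <<'E'
import numpy as np, cv2
from workcell import bot
def snap(n,f):
    c=bot.get_calibration(n); p,d=bot.read_camera(n)
    cv2.imwrite(f'pics/{f}.png',p[:,:,::-1]); np.savez(f'pics/{f}.npz',p=p,d=d,**{k:np.array(v) for k,v in c.items()})
    return p,d,c
def load(f):
    z=np.load(f'pics/{f}.npz'); return z['p'],z['d'],z
def ray(c,u,v):
    K=np.array([[c['fx'],0,c['cx']],[0,c['fy'],c['cy']],[0,0,1.]])
    n=cv2.undistortPoints(np.array([[[u,v]]],float),K,np.array(c['dist'],float))[0,0]
    R=cv2.Rodrigues(np.array(c['rvec'],float))[0]; t=np.array(c['tvec'],float).ravel()
    return -R.T@t, R.T@np.array([n[0],n[1],1.])
def onz(c,u,v,z):
    o,r=ray(c,u,v); return o+r*(z-o[2])/r[2]
def dep(c,d,u,v):
    o,r=ray(c,u,v); return o+r*d[int(round(v)),int(round(u))]
def proj(c,P):
    K=np.array([[c['fx'],0,c['cx']],[0,c['fy'],c['cy']],[0,0,1.]])
    return cv2.projectPoints(np.array(P,float).reshape(-1,3),np.array(c['rvec'],float),np.array(c['tvec'],float),K,np.array(c['dist'],float))[0][:,0]
E
python3 - <<'E'
from h import *
print(bot.read_state())
for n in('side','top','wrist'):
    p,d,c=snap(n,n+'0'); print(n,c)
E
```

```text
pics
{'time': 0.0, 'q': array([-1.20286514e+00,  2.64769509e-01,  1.60538004e+00, -5.38736803e-06,
        1.27368030e+00, -3.68751663e-02]), 'joint_vel': array([-0.00073803, -0.00044273, -0.00013975, -0.00194414, -0.00167308,
        0.00018003]), 'joint_torque': array([-9.88131760e-04, -5.15113771e+01, -3.67317331e+01, -2.13405915e-04,
        1.29055709e-02, -1.08384708e-05]), 'tool_pos': array([ 0.26560403, -0.61979027,  0.24394769]), 'tcp_rot': array([ 1.99929373,  0.41261273, -2.0000566 ]), 'wrist_force': array([0.06029403, 0.51393183, 0.11253423]), 'torque': array([0.03867094, 0.03375333, 0.01001776]), 'width': 1.001846762298556}
side {'fx': 558.0604463393246, 'fy': 558.0604463393246, 'cx': 319.5634023506207, 'cy': 245.64916823981463, 'dist': array([-0.15117499,  0.        ,  0.        ,  0.        ,  0.        ]), 'rvec': array([ 1.97178482, -0.73286939,  0.44607663]), 'tvec': array([-0.38946553,  0.24747616,  0.60378014])}
top {'fx': 444.76433592374815, 'fy': 444.76433592374815, 'cx': 313.6553076753734, 'cy': 240.80351516726998, 'dist': array([-0.06629415,  0.        ,  0.        ,  0.        ,  0.        ]), 'rvec': array([ 2.1442689 , -2.18827638,  0.12721999]), 'tvec': array([0.00765509, 0.51984531, 0.85964676])}
wrist {'fx': 413.65152385634343, 'fy': 413.65152385634343, 'cx': 321.00581482554225, 'cy': 244.74892567952338, 'dist': array([0.02399064, 0.        , 0.        , 0.        , 0.        ]), 'rvec': array([-2.38108785,  1.56943834,  0.26484103]), 'tvec': array([-0.67469002, -0.04271209,  0.38124335])}
```

View pics/top0.png

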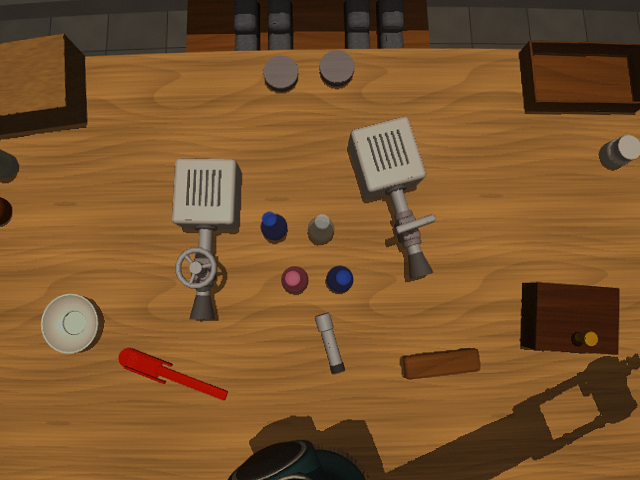

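View pics/side0.png

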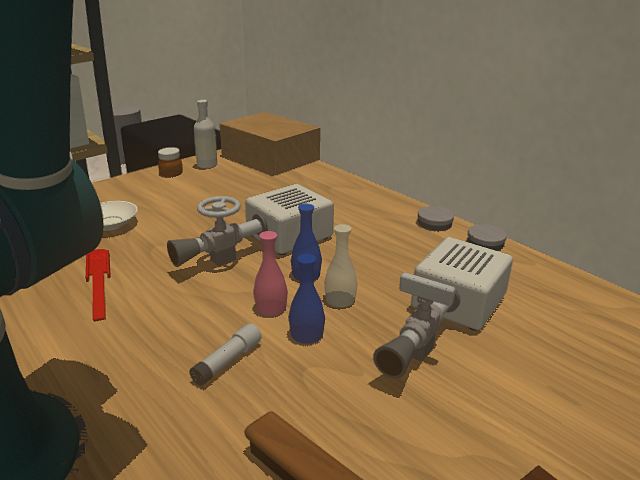

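View pics/wrist0.png

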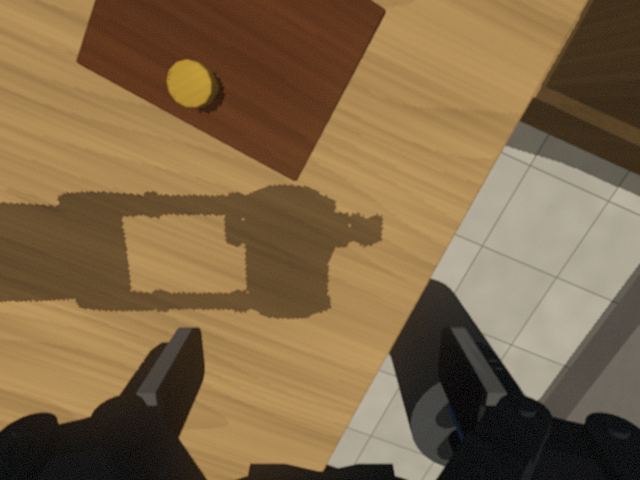

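Top view: the bar handle is at (411,229) on the right dryer. The handwheel is at (196,268) on the left one. There are four vase-shaped things: blue (274,226), grey/clear (320,228), pink (295,280) and blue (340,280). The clear one at (320,228) is the vase. I'll measure the bar in an enlarged crop.

```bash
python3 - <<'E'
from h import *
p,d,c=load('top0')
cv2.imwrite('pics/crop0.png',cv2.resize(p[100:300,260:460,::-1],(800,800))[:600])
cv2.imwrite('pics/crop0.png',cv2.resize(p[110:290,260:460,::-1],(660,594),interpolation=cv2.INTER_CUBIC))
# 3d points of region
pts=[];uv=[]
for v in range(100,300):
  for u in range(330,460):
    if d[v,u]>0: pts.append(dep(c,d,u,v)); uv.append((u,v))
pts=np.array(pts);uv=np.array(uv)
m=(pts[:,2]>.095)
n,l,s,ce=cv2.connectedComponentsWithStats((lambda M:(M.__setitem__((uv[m][:,1],uv[m][:,0]),255),M)[1])(np.zeros((480,640),np.uint8)))
for i in range(1,n):
    sel=np.array([l[v,u]==i for u,v in uv]); P=pts[sel]
    print('comp',s[i],ce[i],P.mean(0),np.percentile(P[:,2],[5,50,95]))
    if len(P)>30:
        r=cv2.minAreaRect(P[:,:2].astype(np.float32)); print(r)
# box top
b=pts[(pts[:,2]>.072)&(pts[:,2]<.088)&(uv[:,1]<200)]
print('box',b.mean(0),cv2.minAreaRect(b[:,:2].astype(np.float32)))
# side
p,d,c=load('side0')
for uvs in ((403,281),(452,299),(428,289),(430,283)): print(uvs,dep(c,d,*uvs),onz(c,*uvs,.12))
E
```

```text
comp [394 214  42  20 354] [414.79378531 223.55649718] [ 0.53765369 -0.18628109  0.11828665] [0.10628252 0.11954938 0.12222047]
((0.5373396277427673, -0.18815484642982483), (0.017068665474653244, 0.0764126256108284), 17.895444869995117)
comp [336 270  15  15 180] [342.88888889 276.96666667] [ 0.44365085 -0.052213    0.13039521] [0.12811526 0.13043593 0.13244923]
((0.4436420202255249, -0.052485138177871704), (0.024826638400554657, 0.024680964648723602), 88.33715057373047)
box [ 0.68068517 -0.14911255  0.08007015] ((0.682918131351471, -0.15007126331329346), (0.13113588094711304, 0.11941187083721161), 14.714279174804688)
(403, 281) [ 0.52373263 -0.16133574  0.11047657] [ 0.51176287 -0.17086495  0.12      ]
(452, 299) [ 0.54389914 -0.22892188  0.10699483] [ 0.52704496 -0.23964711  0.12      ]
(428, 289) [ 0.53267509 -0.19721711  0.11160068] [ 0.52190043 -0.20489058  0.12      ]
(430, 283) [ 0.53510433 -0.1974555   0.12006153] [ 0.53518535 -0.19739811  0.12      ]
```

View pics/crop0.png

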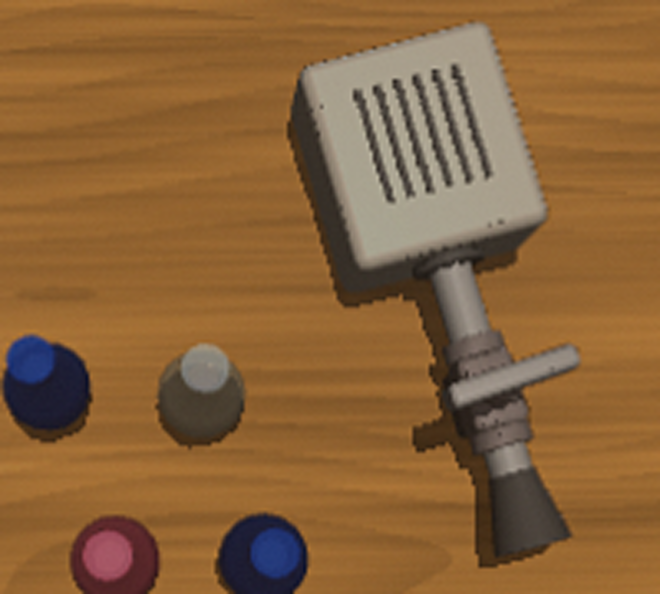

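Crop: the bar handle is at about (515,375) in the crop, on the right dryer, with the clear vase at (200,390) well clear of it. Depth gives a bar of 76 x 17 mm with its top at 0.120, which fits. Next I'll work out the moves.

```bash
cat >> h.py <<'E'
from scipy.spatial.transform import Rotation as Ro
def plan(target, ydeg):
    s=bot.read_state(); R=Ro.from_rotvec(s['tcp_rot']); p=s['tool_pos']
    print('t',s['time'],'tcp',p.round(4),'q',s['q'].round(3)); print('axes cols x,y,z\n',R.as_matrix().round(3))
    print('dp cm',(R.inv().apply(np.array(target)-p)*100).round(2))
    for a in (ydeg,ydeg+180):
        y=np.array([np.cos(np.radians(a)),np.sin(np.radians(a)),0]); x=np.array([0,0,-1.])
        T=Ro.from_matrix(np.c_[x,y,np.cross(x,y)])
        print('y dir',a,'rot',(R.inv()*T).as_rotvec().round(4))
E
python3 - <<'E'
from h import *
plan([.537,-.188,.22],17)
E
```

```text
t 0.15 tcp [ 0.2656 -0.6199  0.2442] q [-1.203  0.265  1.605 -0.     1.274 -0.037]
axes cols x,y,z
 [[-0.001  0.394 -0.919]
 [ 0.002 -0.919 -0.394]
 [-1.    -0.002 -0.   ]]
dp cm [  2.48 -29.01 -41.96]
y dir 17 rot [-1.4627e+00 -1.3000e-03  1.4000e-03]
y dir 197 rot [1.6789e+00 1.5000e-03 1.4000e-03]
```

```bash
python3 -m creep '[{"grip":8.5,"dp":[0,-2.1,-3],"rotation":[-0.105,0,0]},{"grip":8.5,"dp":[0,-4.2,-6],"rotation":[-0.21,0,0]},{"grip":8.5,"dp":[0,-6.3,-9],"rotation":[-0.315,0,0]},{"grip":8.5,"dp":[0,-8.4,-12],"rotation":[-0.42,0,0]},{"grip":8.5,"dp":[0,-10.5,-15],"rotation":[-0.525,0,0]}]'
python3 - <<'E'
from h import *
plan([.537,-.188,.22],17)
c=bot.get_calibration('wrist');o,r=ray(c,320,240);s=bot.read_state();R=Ro.from_rotvec(s['tcp_rot'])
print('cam in tool',R.inv().apply(o-s['tool_pos']),R.inv().apply(r))
E
```

```text
time: 0.57
tool_pos: [0.3627, -0.4633, 0.2448]
tcp_rot: [1.661, 0.838, -1.661]
wrist_force: [0.4, -0.1, -0.6]
width: 0.998
t 0.5667 tcp [ 0.3627 -0.4633  0.2448] q [-0.949  0.102  1.795  0.     1.246 -0.312]
axes cols x,y,z
 [[-0.     0.804 -0.594]
 [ 0.001 -0.594 -0.804]
 [-1.    -0.001 -0.   ]]
dp cm [  2.49  -2.34 -32.5 ]
y dir 17 rot [-9.332e-01 -5.000e-04  4.000e-04]
y dir 197 rot [2.2084e+00 5.0000e-04 7.0000e-04]
cam in tool [-0.12970733  0.00034195 -0.0844589 ] [ 0.94849418 -0.00126919  0.3170093 ]
```

```bash
python3 -m creep '[{"grip":8.5,"dp":[0,-0.3,-3.7],"rotation":[-0.104,0,0]},{"grip":8.5,"dp":[0,-0.6,-7.4],"rotation":[-0.207,0,0]},{"grip":8.5,"dp":[0,-0.9,-11.1],"rotation":[-0.311,0,0]},{"grip":8.5,"dp":[0,-1.1,-14.8],"rotation":[-0.415,0,0]},{"grip":8.5,"dp":[0,-1.3,-18.5],"rotation":[-0.52,0,0]}]'
python3 - <<'E'
from h import *
plan([.537,-.188,.22],17)
E
```

```text
time: 0.98
tool_pos: [0.463, -0.307, 0.2451]
tcp_rot: [1.294, 1.152, -1.294]
wrist_force: [0.6, 0.3, 0.4]
width: 0.996
t 0.9833 tcp [ 0.463  -0.307   0.2451] q [-0.63   0.039  1.862  0.     1.241 -0.514]
axes cols x,y,z
 [[-0.     0.993 -0.116]
 [ 0.    -0.116 -0.993]
 [-1.    -0.    -0.   ]]
dp cm [  2.51   5.97 -12.68]
y dir 17 rot [-4.128e-01 -2.000e-04  2.000e-04]
y dir 197 rot [2.7288e+00 3.0000e-04 2.0000e-04]
```

Stop about 3 cm short so I get two wrist views, the first here and the second above the bar.

```bash
python3 -m creep '[{"grip":8.5,"dp":[0,1.4,-2.5],"rotation":[-0.104,0,0]},{"grip":8.5,"dp":[0,2.8,-5],"rotation":[-0.207,0,0]},{"grip":8.5,"dp":[0,4.2,-7.5],"rotation":[-0.311,0,0]},{"grip":8.5,"dp":[0,5,-8.7],"rotation":[-0.413,0,0]},{"grip":8.5,"dp":[0,5,-8.7],"rotation":[-0.413,0,0]}]'
python3 -m creep '[{"grip":8.5,"dp":[0,0,0],"rotation":[0,0,0]},{"grip":8.5,"dp":[0,0,0],"rotation":[0,0,0]}]'
python3 - <<'E'
from h import *
snap('wrist','w1')
plan([.537,-.188,.22],17)
E
```

```text
time: 1.4
tool_pos: [0.5242, -0.2258, 0.2449]
tcp_rot: [0.987, 1.336, -0.986]
wrist_force: [0.5, -0.7, -0.2]
width: 0.995
time: 1.57
tool_pos: [0.5222, -0.2288, 0.245]
tcp_rot: [0.992, 1.333, -0.993]
wrist_force: [0.2, -0.6, 0.2]
width: 0.996
t 1.6167 tcp [ 0.5221 -0.2291  0.245 ] q [-4.570e-01  6.700e-02  1.832e+00 -1.000e-03  1.243e+00 -7.470e-01]
axes cols x,y,z
 [[-0.001  0.958  0.286]
 [-0.     0.286 -0.958]
 [-1.    -0.001 -0.   ]]
dp cm [ 2.5   2.61 -3.52]
y dir 17 rot [-0.0069 -0.      0.0008]
y dir 197 rot [3.1347e+00 1.2000e-03 1.0000e-04]
```

View pics/w1.png

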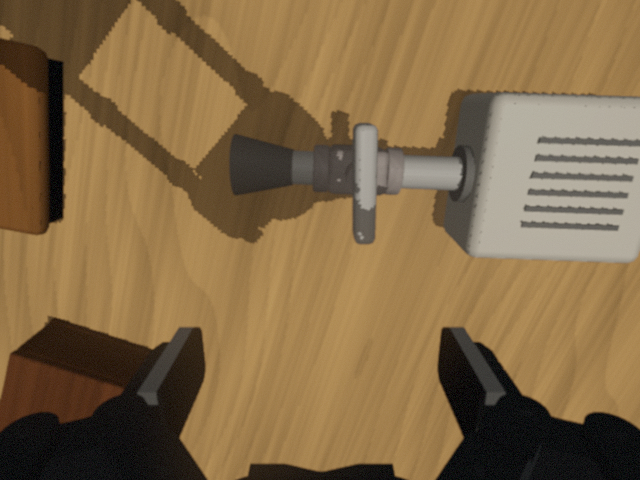

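Wrist view: the bar runs from (366,125) to (364,242), above the valve and nearly square to the pipe. I'll move the remaining distance, take a second wrist view, then measure.

```bash
python3 -m creep '[{"grip":8.5,"dp":[0,1.3,-1.7],"rotation":[0,0,0]},{"grip":8.5,"dp":[0,2.6,-3.5],"rotation":[0,0,0]},{"grip":8.5,"dp":[0,2.6,-3.5],"rotation":[0,0,0]},{"grip":8.5,"dp":[0,2.6,-3.5],"rotation":[0,0,0]},{"grip":8.5,"dp":[0,2.6,-3.5],"rotation":[0,0,0]}]'
python3 - <<'E'
from h import *
snap('wrist','w2')
for f in('w1','w2'):
    p,d,c=load(f)
    M=np.zeros((480,640),np.uint8); P={}
    for v in range(40,320):
        for u in range(200,460):
            if d[v,u]>0:
                q=dep(c,d,u,v)
                if .114<q[2]<.13: M[v,u]=255;P[v,u]=q
    n,l,s,ce=cv2.connectedComponentsWithStats(M); i=1+np.argmax(s[1:,4])
    Q=np.array([P[k] for k in P if l[k]==i]); 
    r=cv2.minAreaRect(Q[:,:2].astype(np.float32)); print(f,s[i],ce[i],'rect',r,'z',np.percentile(Q[:,2],[5,50,95]))
    ri=cv2.minAreaRect(np.argwhere(l==i)[:,::-1].astype(np.float32)); print(' px',cv2.boxPoints(ri).round(1).tolist())
    # pipe direction: box top
    B=np.array([q for v in range(60,300,2) for u in range(420,640,2) if d[v,u]>0 for q in [dep(c,d,u,v)] if .074<q[2]<.088])
    if len(B): print(' box',len(B),B.mean(0).round(4))
plan([.537,-.188,.22],17)
E
```

```text
time: 2.03
tool_pos: [0.537, -0.1885, 0.2453]
tcp_rot: [0.992, 1.333, -0.993]
wrist_force: [-0.4, -0.2, 0.5]
width: 0.998
w1 [ 354  124   24  120 2670] [365.2752809  183.03183521] rect ((0.5393622517585754, -0.18861490488052368), (0.014192570000886917, 0.07492556422948837), 17.95697593688965) z [0.1175948  0.12062903 0.12198843]
 px [[354.0, 124.0], [377.0, 124.0], [377.0, 243.0], [354.0, 243.0]]
 box 6632 [ 0.674  -0.1521  0.081 ]
w2 [ 313  180   23  112 2325] [324.21204301 234.89505376] rect ((0.539368748664856, -0.18835005164146423), (0.013974594883620739, 0.07529246062040329), 17.83892059326172) z [0.11783958 0.12065261 0.12201954]
 px [[312.3999938964844, 180.10000610351562], [333.8999938964844, 179.6999969482422], [335.79998779296875, 290.79998779296875], [314.29998779296875, 291.20001220703125]]
 box 6611 [ 0.6805 -0.1468  0.081 ]
t 2.0833 tcp [ 0.537  -0.1887  0.2453] q [-3.810e-01  6.500e-02  1.834e+00 -1.000e-03  1.243e+00 -6.710e-01]
axes cols x,y,z
 [[-0.     0.958  0.286]
 [-0.001  0.286 -0.958]
 [-1.    -0.     0.   ]]
dp cm [ 2.53  0.02 -0.06]
y dir 17 rot [-0.0062  0.0005  0.0004]
y dir 197 rot [ 3.1354e+00  6.0000e-04 -7.0000e-04]
```

View pics/w2.png

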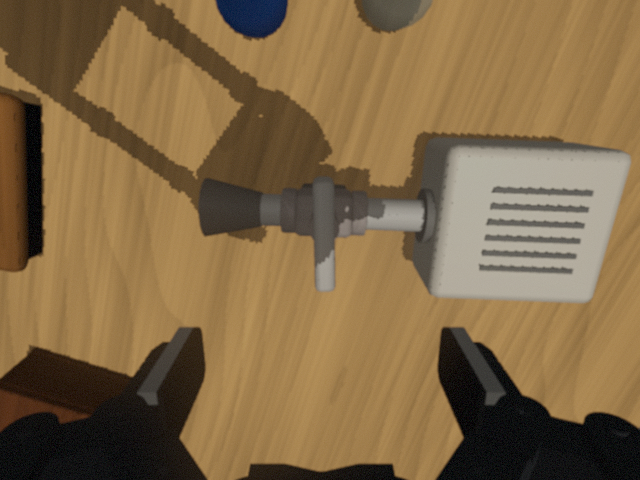

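The two wrist views agree. The bar centre is (0.539,-0.188), the top is at 0.1206, the bar lies at 107.9° and the pipe at about 14.8°, so the tap is about 3° open now. Descending.

```bash
python3 -m creep '[{"grip":8.5,"dp":[3,0.2,0],"rotation":[-0.022,0,0]},{"grip":8.5,"dp":[6,0.2,0],"rotation":[-0.022,0,0]},{"grip":8.5,"dp":[9,0.2,0],"rotation":[-0.022,0,0]},{"grip":8.5,"dp":[11.5,0.2,0],"rotation":[-0.022,0,0]},{"grip":8.5,"dp":[13.6,0.2,0],"rotation":[-0.022,0,0]}]' 20
python3 -m creep '[{"grip":8.5,"dp":[0,0,0],"rotation":[0,0,0]},{"grip":8.5,"dp":[0,0,0],"rotation":[0,0,0]},{"grip":8.5,"dp":[0,0,0],"rotation":[0,0,0]}]'
python3 - <<'E'
from h import *
plan([.5393,-.1885,.109],17.9)
E
```

```text
time: 2.5
tool_pos: [0.538, -0.1877, 0.107]
tcp_rot: [0.976, 1.343, -0.977]
wrist_force: [-0.9, 1.2, 0.7]
width: 0.997
time: 2.75
tool_pos: [0.5402, -0.1879, 0.1106]
tcp_rot: [0.976, 1.339, -0.975]
wrist_force: [-0.1, -0.5, 0.3]
width: 0.994
t 2.75 tcp [ 0.5402 -0.1879  0.1106] q [-0.378  0.191  1.957 -0.     0.992 -0.691]
axes cols x,y,z
 [[ 0.002  0.951  0.308]
 [-0.001  0.308 -0.951]
 [-1.     0.001  0.001]]
dp cm [ 0.16 -0.1   0.03]
y dir 17.9 rot [ 0.0007  0.0013 -0.0013]
y dir 197.9 rot [-3.1409e+00  2.1000e-03  2.0000e-03]
```

```bash
for i in 1 2; do python3 -m creep '[{"grip":1.0,"dp":[0.1,-0.1,0],"rotation":[0,0,0]},{"grip":1.0,"dp":[0.1,-0.1,0],"rotation":[0,0,0]},{"grip":1.0,"dp":[0.1,-0.1,0],"rotation":[0,0,0]},{"grip":1.0,"dp":[0.1,-0.1,0],"rotation":[0,0,0]},{"grip":1.0,"dp":[0.1,-0.1,0],"rotation":[0,0,0]}]' 20; done
```

```text
time: 3.17
tool_pos: [0.5389, -0.1873, 0.109]
tcp_rot: [0.975, 1.34, -0.974]
wrist_force: [-0.2, -0.1, 0.5]
width: 0.293
time: 3.58
tool_pos: [0.5385, -0.1875, 0.1082]
tcp_rot: [0.975, 1.34, -0.974]
wrist_force: [1.0, 2.0, 5.6]
width: 0.158
```

```bash
python3 -m creep '[{"grip":1.0,"dp":[0,0,0],"rotation":[-0.08,0,0]},{"grip":1.0,"dp":[0,0,0],"rotation":[-0.16,0,0]},{"grip":1.0,"dp":[0,0,0],"rotation":[-0.24,0,0]},{"grip":1.0,"dp":[0,0,0],"rotation":[-0.32,0,0]},{"grip":1.0,"dp":[0,0,0],"rotation":[-0.40,0,0]}]'
python3 - <<'E'
from h import *
s=bot.read_state();print(s['wrist_force'],s['torque'],s['width']);plan([.5393,-.1885,.109],59.8)
E
```

```text
time: 4.0
tool_pos: [0.5381, -0.1877, 0.1081]
tcp_rot: [0.666, 1.465, -0.666]
wrist_force: [-0.3, 0.4, 6.7]
width: 0.156
[-0.33059907  0.42948485  6.72684699] [ 0.17906763  0.00666484 -0.05605599] 0.15601642659973242
t 4.0 tcp [ 0.5381 -0.1877  0.1081] q [-0.379  0.19   1.963 -0.     0.987 -1.097]
axes cols x,y,z
 [[ 0.001  0.753  0.658]
 [-0.     0.658 -0.753]
 [-1.     0.     0.001]]
dp cm [-0.09  0.04  0.14]
y dir 59.8 rot [-3.258e-01  1.000e-03 -3.000e-04]
y dir 239.8 rot [ 2.8158e+00 -4.0000e-04 -1.5000e-03]
```

```bash
python3 -m creep '[{"grip":1.0,"dp":[0,0,0],"rotation":[-0.08,0,0]},{"grip":1.0,"dp":[0,0,0],"rotation":[-0.16,0,0]},{"grip":1.0,"dp":[0,0,0],"rotation":[-0.24,0,0]},{"grip":1.0,"dp":[0,0,0],"rotation":[-0.326,0,0]},{"grip":1.0,"dp":[0,0,0],"rotation":[-0.326,0,0]}]'
python3 -m creep '[{"grip":1.0,"dp":[0,0,0],"rotation":[0,0,0]},{"grip":1.0,"dp":[0,0,0],"rotation":[0,0,0]},{"grip":1.0,"dp":[0,0,0],"rotation":[0,0,0]}]'
python3 - <<'E'
from h import *
s=bot.read_state();print(s['wrist_force'],s['torque'],s['width']);plan([.5393,-.1885,.109],59.8)
E
```

```text
time: 4.42
tool_pos: [0.5378, -0.188, 0.1081]
tcp_rot: [0.412, 1.53, -0.413]
wrist_force: [-1.1, -0.3, 5.9]
width: 0.164
time: 4.67
tool_pos: [0.5378, -0.188, 0.1082]
tcp_rot: [0.415, 1.53, -0.416]
wrist_force: [-1.1, -0.1, 7.3]
width: 0.161
[-1.1420434  -0.05798419  7.32802283] [0.07384574 0.05507161 0.13133798] 0.16121197578149404
t 4.6667 tcp [ 0.5378 -0.188   0.1082] q [-3.800e-01  1.900e-01  1.963e+00 -1.000e-03  9.870e-01 -1.420e+00]
axes cols x,y,z
 [[ 0.001  0.506  0.863]
 [-0.001  0.863 -0.506]
 [-1.    -0.001  0.001]]
dp cm [-0.08  0.03  0.15]
y dir 59.8 rot [-0.0032  0.001   0.0005]
y dir 239.8 rot [ 3.1384e+00  8.0000e-04 -1.6000e-03]
```

```bash
for i in 1 2; do python3 -m creep '[{"grip":7,"dp":[0,0,0],"rotation":[0,0,0]},{"grip":7,"dp":[0,0,0],"rotation":[0,0,0]},{"grip":7,"dp":[0,0,0],"rotation":[0,0,0]},{"grip":7,"dp":[0,0,0],"rotation":[0,0,0]},{"grip":7,"dp":[0,0,0],"rotation":[0,0,0]}]'; done
python3 -m creep '[{"grip":7,"dp":[-2,0,0],"rotation":[0,0,0]},{"grip":7,"dp":[-5,0,0],"rotation":[0,0,0]},{"grip":7,"dp":[-8,0,0],"rotation":[0,0,0]},{"grip":7,"dp":[-11,0,0],"rotation":[0,0,0]},{"grip":7,"dp":[-14,0,0],"rotation":[0,0,0]}]'
python3 -m creep '[{"grip":7,"dp":[0,0,0],"rotation":[0,0,0]},{"grip":7,"dp":[0,0,0],"rotation":[0,0,0]},{"grip":7,"dp":[0,0,0],"rotation":[0,0,0]},{"grip":7,"dp":[0,0,0],"rotation":[0,0,0]}]'
python3 - <<'E'
from h import *
snap('wrist','w3'); snap('top','top1')
p,d,c=load('w3')
M=np.zeros((480,640),np.uint8); P={}; B=[]
for v in range(0,330):
    for u in range(100,640):
        if d[v,u]>0:
            q=dep(c,d,u,v)
            if .114<q[2]<.13 and np.hypot(q[0]-.539,q[1]+.188)<.06: M[v,u]=255;P[v,u]=q
            if .074<q[2]<.088 and np.hypot(q[0]-.683,q[1]+.15)<.12: B.append(q)
Q=np.array(list(P.values())); print(cv2.minAreaRect(Q[:,:2].astype(np.float32)))
B=np.array(B); print('box',len(B),cv2.minAreaRect(B[:,:2].astype(np.float32)))
E
```

```text
time: 5.08
tool_pos: [0.5371, -0.1874, 0.1067]
tcp_rot: [0.416, 1.532, -0.416]
wrist_force: [0.4, 0.2, 0.1]
width: 0.819
time: 5.5
tool_pos: [0.5376, -0.1875, 0.1073]
tcp_rot: [0.416, 1.53, -0.416]
wrist_force: [0.6, -0.4, 0.9]
width: 0.818
time: 5.92
tool_pos: [0.5373, -0.1874, 0.2486]
tcp_rot: [0.416, 1.531, -0.416]
wrist_force: [0.9, -0.3, -0.1]
width: 0.82
time: 6.25
tool_pos: [0.5365, -0.1871, 0.2454]
tcp_rot: [0.416, 1.534, -0.416]
wrist_force: [-0.0, -0.4, 0.4]
width: 0.82
((0.5387160778045654, -0.18835392594337463), (0.01394956186413765, 0.07499051094055176), 59.19497299194336)
box 6866 ((0.6384802460670471, -0.12970522046089172), (0.14059031009674072, 0.06795032322406769), 59.94503402709961)
```

View pics/w3.png

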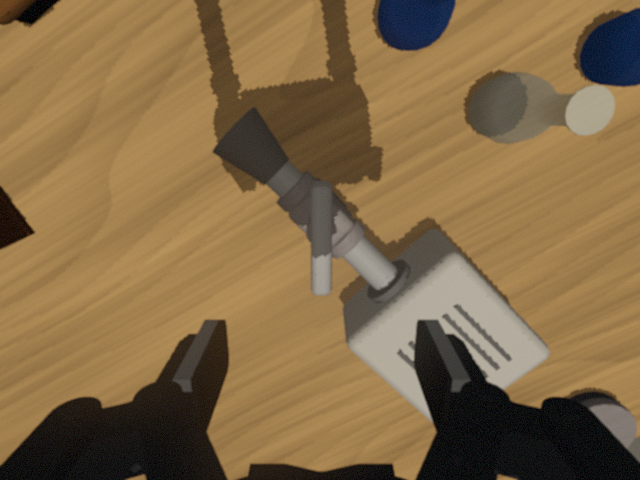

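View pics/top1.png

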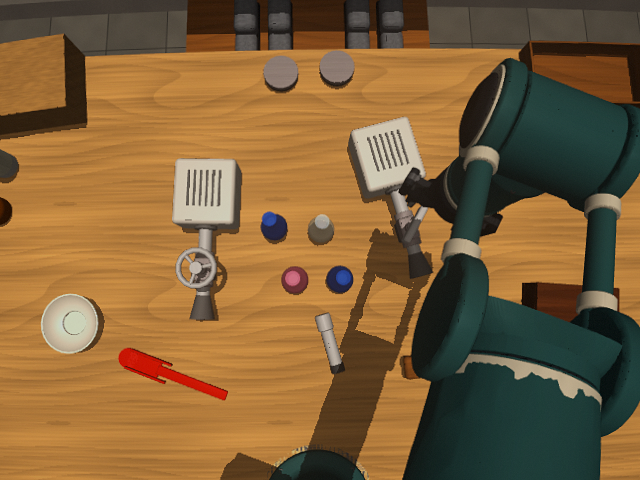

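Wrist view: the bar runs from (320,182) to (321,293), diagonal to the pipe. It lies at 149.2° with the pipe at 14.8°, so it is 44° open. In the top view the vase (320,228) and the handwheel (196,268) haven't moved, and the gripper is clear. Handing in.

```bash
python3 - <<'E'
from h import *
a=load('top0')[0].astype(int);b=load('top1')[0].astype(int)
D=abs(a-b).sum(2); print('wheel diff',D[240:300,170:230].max(),'vase diff',D[205:248,303:338].max())
print(bot.read_state()['joint_vel'].round(4)); print(bot.finish_job())
E
```

```text
wheel diff 119 vase diff 113
[-0.0005 -0.0004 -0.0036  0.0011  0.001  -0.0007]
the job is handed in; nothing more can be done
None
```

I gripped the bar-handled tap (right dryer) from above with 20 N, turned it about 42° counterclockwise, let go and backed off 14 cm upwards. I then handed the job in, about 6.4 s into the 32 s limit.

**Bar tap:** After I let go, the wrist camera put the bar at 149.2° against a pipe at about 14.8°. That is about 44° open, inside the 12° tolerance. The pipe angle comes from the blower box in the first top view (14.7°) and the line from box to bar (14.6–14.9°). In the last wrist view the fingers hid part of the box, so its fit there (59.9°) was no good and I didn't use it.

**Vase and round tap:** Both looked unmoved in the last top view at (320,228) and (196,268), and the arm never came near them. The before/after pixel comparison was inconclusive: its largest differences were 119 at the wheel and 113 at the vase. I took that as edge noise and did not follow it up, so "unmoved" rests on looking at the picture.

**Forces:** The wrist force stayed below about 8 N in every reading. At the end the gripper was clear of everything and the arm was still.

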